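Load the red-banded leg into the drilling jig

TASK

Take the round cabinet leg with the two red bands out of its saddles under the red front rail of the half-built cabinet, without letting it roll off onto the bench, and lay it in the two saddles of the drilling jig. Then slide it lengthwise against the black end plate until the plate is fully home at its stop, press it there for a moment with about 15 N (never over 30 N), and let go with the leg lying in both saddles. Keep the leg off the bench, and leave the plain leg, the glue bottle and the steel cup as they are.

Things in the scene. Friction and masses are not known exactly. Their poses are not given: they have to be found in the camera images.
- red_leg_center (a point): Middle of the loose round leg to be moved: light wood cylinder, 32 mm diameter, 170 mm long, 0.09 to 0.2 kg, with a 30 mm red band near each end. From each end a dark steel screw foot (14 mm diameter) stands out by 3 to 15 mm, differing each time and not measured; it holds fast when pressed. y runs along the leg; x and z turn as it rolls. A light push (0.6 N) rolls it out of its saddles.
- plain_leg_center (a point): Middle of the other, all-wood leg of the same size, with 9 mm feet, in the other saddle pair. Must stay in its saddles.
- cabinet: Half-built cabinet fixed to the bench, open at front and back: 180 mm deep (its x), 430 wide (its y), 210 high. Origin at bench level under its centre; x points from its front (robot's side) to its back. Its top is open but for a red front rail, 40 mm deep (x = -90 to -50 mm), from 195 to 210 mm above the bench. Floor panel 15 to 30 mm above the bench, front edge at x = -90; side walls 15 mm thick.
- slot_left (a point): Where the middle of a leg lies in the left (+y) saddle pair of the cabinet: 85 mm above the bench and 5 mm behind the front edge of the red rail, whose underside is 110 mm above the leg's axis. Axes as the cabinet's, so the leg lies along y. The two saddles are 12 mm thick shallow V supports, 60 mm to either side along y; between them the leg is free all round, 39 mm above the floor panel.
- slot_right (a point): The same for the right (-y) saddle pair, 210 mm from the left one.
- jig: Drilling jig fixed to the bench: board 282 x 100 x 12 mm, origin at bench level below point rest. x points along the saddles towards the black end plate. Two shallow V saddles (12 mm thick, 36 mm wide over all) at x = -68 and +42 mm. A fixed aluminium block, 67 mm high, stands behind the plate from x = 137 to 159 mm.
- rest (a point): Point on the axis of a leg that lies in the jig's saddles: 75 mm above the bench, on the jig's centre line. Axes as the jig's; the leg lies along x, either way round. How far along x the leg ends up depends on its foot.
- plate_face (a point): Point on the leg-side face of the black sliding end plate (84 mm wide, 75 mm high, reaching from 20 to 96 mm above the bench, 14 mm thick, with a small yellow mark on top), at the height of the leg's axis. Axes as the jig's. The face is 72 mm from point rest along x when the joint reads 0 and 97 mm when fully home.
- end_slide (a joint): Position of the end plate in m: 0 = out towards the leg, 0.025 = fully home at its hard stop. Starts between 0 and 0.012. It slides stiffly with about 4 N of friction and stays where it is left.
- glue: Bystander: white glue bottle, 58 mm diameter, 160 mm high, origin at the centre of its underside.
- tin: Bystander: open steel cup, 70 mm diameter, 85 mm high, origin at the centre of its underside.
There are look-alikes about, which are no part of the job. Leave any turquoise or yellow look-alike of the part that bears red_leg_center alone.

How it is judged:
On the way, in this order (a step that is already met when the one before it is completed fails the run):
1. the red-banded leg is lifted out of the cabinet, its centre at least 120 mm from both saddle pairs (distance between red_leg_center and slot_left above 0.12 m and distance between red_leg_center and slot_right above 0.12 m), for 0.1 s.
2. the leg, lying along the jig at its saddles' height, presses the fully home end plate with more than 10 N for 0.3 s (value of joint end_slide above 0.023 m and contact force between red_leg and end_slide above 10 N and z of red_leg_center in the frame of rest below 0.008 m and angle between the y axis of red_leg_center and the x axis of rest, either way round below 0.1 rad), for 0.3 s.
At the end, for the whole second after the job is handed in: The end plate is within 2 mm of fully home; the red-banded leg lies at rest in both jig saddles (within 5 mm sideways and in height, 0.06 rad along the jig) with its centre within 106 mm of the plate's face; the plain leg is still in its saddles (value of joint end_slide above 0.023 m and x of red_leg_center in the frame of plate_face above -0.106 m and y of red_leg_center in the frame of rest between -0.005 and 0.005 m and z of red_leg_center in the frame of rest between -0.005 and 0.005 m and angle between the y axis of red_leg_center and the x axis of rest, either way round below 0.06 rad and linear speed of red_leg below 0.02 m/s and distance of plain_leg_center from where it was at the start of the episode below 0.02 m); the robot touches nothing.
It fails at once if the red-banded leg touches the bench (contact force between red_leg and table above 0.3 N).
It fails at once if the leg is pushed on the end plate with more than 30 N (contact force between red_leg and end_slide above 30 N).
It fails at once if the plain leg is moved more than 20 mm (distance of plain_leg_center from where it was at the start of the episode above 0.02 m).
It fails at once if the glue bottle is moved more than 30 mm or tipped (distance of glue from where it was at the start of the episode above 0.03 m or angle between glue's own z axis and vertical above 0.4 rad).
It fails at once if the steel cup is moved more than 30 mm or tipped (distance of tin from where it was at the start of the episode above 0.03 m or angle between tin's own z axis and vertical above 0.4 rad).
It also fails if it takes over 45 s, if anything falls off the work surface, if the arm or the gripper's body presses on something with over 40 N, if the wrist force passes 120 N, or if a joint passes its speed limit or range.

ROBOT

A 6-joint arm with a two-finger parallel gripper is mounted at the origin on the work surface. World frame = base frame: x ahead of the robot, y to its left, z up, the work surface at z = 0. Lengths are in m, angles in rad, forces in N, time in s.
With the tool pointing down it reaches from about 0.4 to 0.925 m from the base axis. Payload 3.4 kg.
Tool frame: the origin (TCP) lies between the finger pads; the fingertips stand 11 mm ahead of it and the grasp point (between the pads) lies 8 mm behind it (r.tips_ahead is the distance from the TCP to the fingertips, in m); z points along the fingers, x is the direction in which the jaws open and shut, and the axes are right-handed (so a half turn about z gives the same grasp; the last joint's range is limited). The gripper opens to 85 mm and grips with 20 to 120 N. Pads are 22 mm wide; open, the fingers measure 114 mm over their backs; the gripper's body (76 mm by 85 mm) begins 54 mm behind the grasp point. The pads swing forward as they close: fully open they stand 13 mm farther back than shut.
Start: joints at [-1.194, 0.307, 1.506, -0, 1.328, -0.073], TCP at [0.25, -0.518, 0.242] pointing down, gripper open.
Joint ranges: [-3.12, 3.12], [-1.05, 2.28], [0.14, 2.33], [-1.42, 4.57], [0.1, 2.73], [-2.68, 2.68]. Speed limits (rad/s): [2.57, 2.57, 3.14, 3.14, 3.14, 3.14].

INTERFACE

Orientations are given as a unit quaternion [w, x, y, z].
In Python, from station import r, monitor, optics, workorder gives the robot as it stands. Calls block until the motion is done:
- r.move_ptp(position, orientation): joint-space move of the TCP to a pose.
- r.move_straight(position, vel=0.15, ori=None, max_force=None): straight line of the TCP; ori=None keeps the orientation; vel is the mean speed in m/s. With max_force (N) it stops when the force on the tool has changed by that much, and returns True; else False.
- r.movej(angles): joint-space move.
- r.open_gripper() and r.grab(grip_force=None): open the fingers fully, or close them until they stop; grip_force is the grip in N (None keeps the last).
- r.wait(seconds).
- r.solve_ik(position, orientation): joint angles nearest the present ones, or None.
- monitor.sense(): the state.
- optics.grab_frame(name): name is "side" or "top" or "wrist"; returns a dict with "img" (480x640x3 uint8, blue, green, red), "mtx" (3x3 intrinsics, pixels), "R" (3x3) and "t" (3): a world point X has camera coordinates R X + t. Camera axes: x right, y down, z forward; pixel columns grow to the right and rows downward; lengths in m; the calibration is good to about 2 mm. A picture is of the moment at which its call begins. There is no depth.
A pose or a line that the arm cannot do raises r.PlanningError and nothing moves.
- workorder.hand_in(): hands the job in, once; it reports no verdict.
Trained networks look in the newest picture that a camera, given by its name, has taken for a name from the list of things; names that differ only in an ending like _2 or _b are one class to them, and where a whole thing is asked for, a point or a joint stands for the part that bears it (a point fixed in the world has none). Each returns a list of dicts, best first, with "score" (0 to 1); they miss things now and then, are a little off and sometimes report something else, mostly with a low value. They report only what shows in the picture. A call takes as long as a camera call. They do not tell look-alikes from the thing itself.
- optics.find_in(name, camera): "location" ([column, row] in pixels, amid what is visible of it).
- optics.silhouettes(name, camera): "mask" (480x640 bool, what is visible of it) and "location" ([column, row] in pixels, amid what is visible of it).
The state is a dict: "t": time; "q": joint angles; "qvel": joint speeds; "joint_torque": joint torques, N m; "ee_pos": TCP position; "tcp_rot": TCP orientation; "force": force on the tool from outside, world axes, zero at the start; "torque": the same for the moment, N m; "width": finger opening in m.
Only numpy, scipy, OpenCV 4.12 (cv2) and the standard library are available. Lean on these libraries where they do the work, as an engineer would, in place of code of your own. Each camera call takes 0.05 s, during which the arm holds its last target.

## Working session

There is one attempt and no reset: what is moved stays moved. The work goes in short steps, each a Python script; the robot and the scene stay as the last script left them, time stands still between calls to the robot, and variables do not carry over. Pictures are saved under pics/ and viewed, and the job is handed in when it is done.

```bash
ls; mkdir -p pics; python3 - <<'E'
from station import r, monitor, optics, workorder
import cv2,numpy as np
s=monitor.sense();print(s)
for c in ["side","top","wrist"]:
    f=optics.grab_frame(c);cv2.imwrite(f"pics/a_{c}.png",f["img"])
    print(c,f["mtx"].tolist(),f["R"].tolist(),f["t"].tolist())
    for n in ["red_leg_center","plain_leg_center","cabinet","jig","end_slide","glue","tin"]:
        try:print(n,[(np.round(d["location"]).tolist(),round(d["score"],2)) for d in optics.find_in(n,c)])
        except Exception as e:print(n,e)
E
```

```text
pics
{'t': 0.0, 'q': array([-1.19349393e+00,  3.07579248e-01,  1.50769172e+00, -5.84931365e-06,
        1.32841255e+00, -7.35378530e-02]), 'qvel': array([ 0.00017673, -0.00022561,  0.00155089, -0.00034547,  0.00041992,
        0.00099925]), 'joint_torque': array([ 1.80031425e-04, -4.57546413e+01, -2.51915842e+01,  9.81689891e-05,
        1.34252707e-02,  7.25366306e-06]), 'ee_pos': array([ 0.25024151, -0.51692405,  0.24137054]), 'tcp_rot': array([-6.16588447e-04,  8.47266687e-01, -5.31166705e-01, -8.44246201e-04]), 'force': array([ 0.1184621 ,  0.48457526, -0.50339395]), 'torque': array([-0.06319104,  0.04632965,  0.01552251]), 'width': 0.08528625697802822}
side [[552.0427184942222, 0.0, 317.5670973543285], [0.0, 552.0427184942222, 247.17032102846682], [0.0, 0.0, 1.0]] [[-0.8451475384348727, -0.5343847900140093, 0.01259104757989387], [-0.2743868951681111, 0.41349631507144347, -0.8681777635843605], [0.45873464011068543, -0.7371931182695761, -0.4960935761915279]] [0.47260217615570393, 0.2011744856026908, 0.8108220110994897]
red_leg_center [([194.0, 316.0], 0.95), ([378.0, 393.0], 0.87)
[... 743 characters left out ...]
n_leg_center [([288.0, 227.0], 0.87)]
cabinet [([230.0, 194.0], 0.58)]
jig [([439.0, 251.0], 0.6)]
end_slide [([454.0, 224.0], 0.67)]
glue [([380.0, 153.0], 0.67)]
tin [([347.0, 318.0], 0.85), ([194.0, 233.0], 0.71), ([453.0, 223.0], 0.58)]
wrist [[393.8351648331325, 0.0, 319.67485194949296], [0.0, 393.8351648331325, 237.213573058645], [0.0, 0.0, 1.0]] [[0.4360862336819023, -0.8999048779330806, 8.640244130770047e-05], [-0.8572887080710365, -0.41540560073232957, 0.3041286864044675], [-0.2736509963567241, -0.13270040524603133, -0.9526309540638035]] [-0.5750157692040221, -0.03936464430344529, 0.3800057163174601]
red_leg_center []
plain_leg_center []
cabinet []
jig []
end_slide []
glue []
tin []
```

View pics/a_side.png

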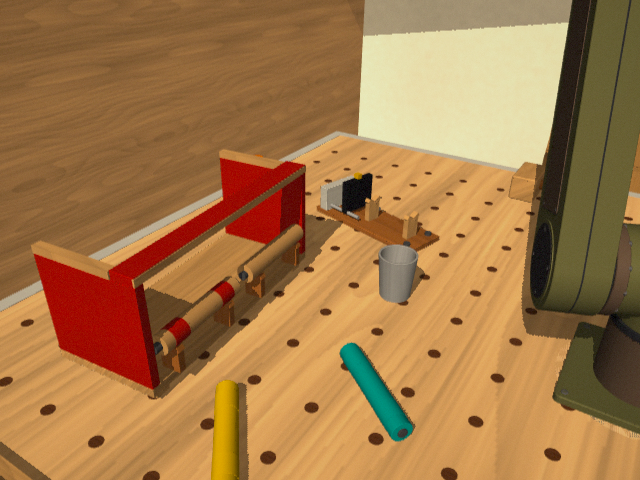

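View pics/a_top.png

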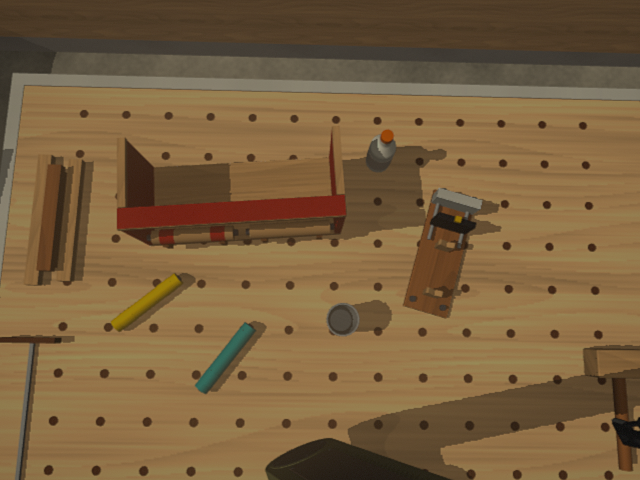

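View pics/a_wrist.png

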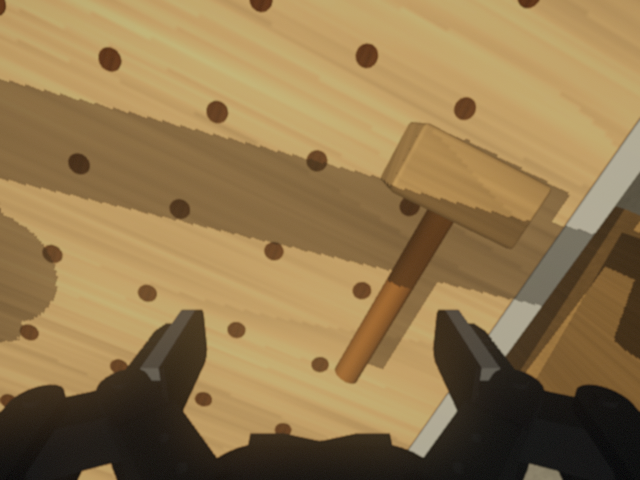

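The side view shows the red-banded leg at (194,316) and the plain leg at (267,253). In the top view they are at (189,234) and (288,227).

What could be taken for the wanted leg, by top pixel:
- the red-banded leg at (189,234)
- the plain leg at (288,227)
- the yellow look-alike at (145,303)
- the turquoise look-alike at (225,356)
- a false hit on the jig at (450,223)

I choose (189,234), the wood leg with two red bands under the rail, and check it in close crops.

```bash
python3 - <<'E'
import cv2,numpy as np
t=cv2.imread("pics/a_top.png");s=cv2.imread("pics/a_side.png")
def crop(im,x,y,w,h,k,n):
    c=cv2.resize(im[y:y+h,x:x+w],None,fx=k,fy=k,interpolation=cv2.INTER_CUBIC)
    for i in range(0,w,20):
        cv2.putText(c,str(x+i),(i*k,8),0,.3,(255,255,255),1);cv2.line(c,(i*k,0),(i*k,4),(0,255,0),1)
    for i in range(0,h,20):
        cv2.putText(c,str(y+i),(0,i*k+4),0,.3,(255,255,255),1)
    cv2.imwrite(n,c)
crop(t,105,120,260,130,3,"pics/c1.png")
crop(t,395,180,100,145,4,"pics/c2.png")
crop(s,25,140,290,260,2,"pics/c3.png")
crop(s,310,160,140,95,5,"pics/c4.png")
E
```

```text
(no output)
```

View pics/c1.png

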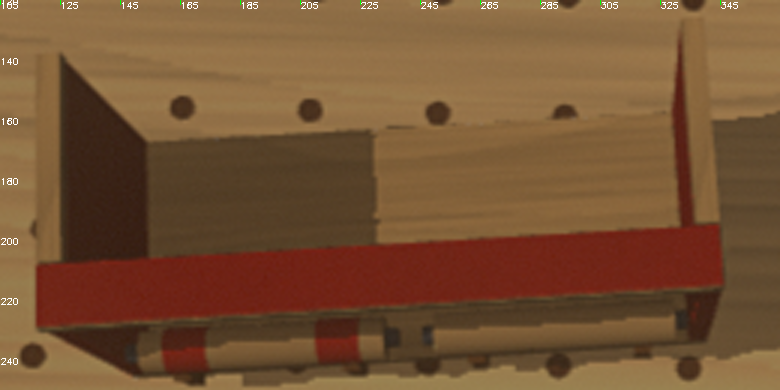

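View pics/c2.png

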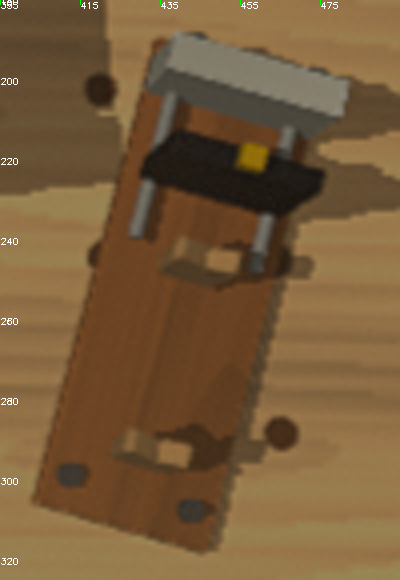

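View pics/c3.png

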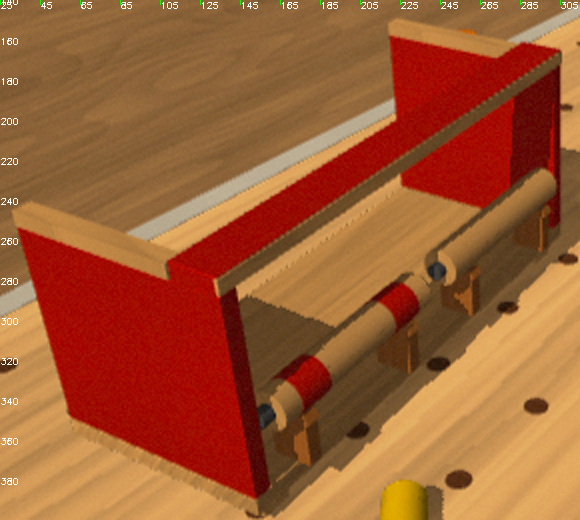

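View pics/c4.png

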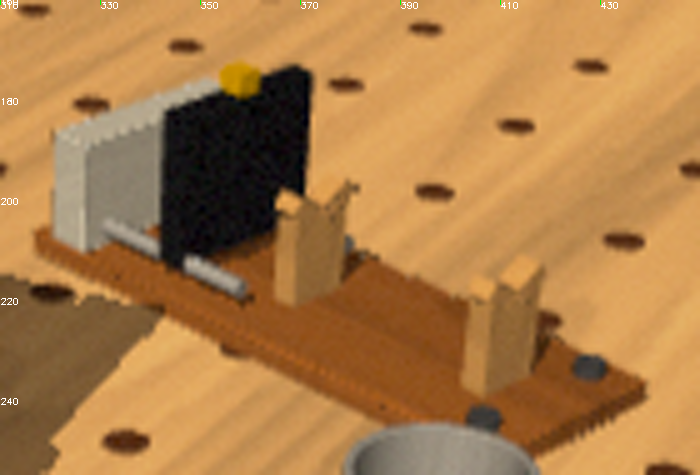

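```bash
cat > h.py <<'E'
import numpy as np,cv2,pickle
from scipy.optimize import least_squares
from scipy.spatial.transform import Rotation as Rn
CAM={"side":(np.array([[552.0427,0,317.5671],[0,552.0427,247.1703],[0,0,1]]),np.array([[-0.8451475384348727,-0.5343847900140093,0.01259104757989387],[-0.2743868951681111,0.41349631507144347,-0.8681777635843605],[0.45873464011068543,-0.7371931182695761,-0.4960935761915279]]),np.array([0.47260217615570393,0.2011744856026908,0.8108220110994897])),
"top":(np.array([[491.41843,0,323.14607],[0,491.41843,247.2957],[0,0,1]]),np.array([[0.015054239898805498,-0.9996431818937974,0.02206532923646059],[-0.9868288733908405,-0.018408796369283803,-0.16071680328577692],[0.16106565277312876,-0.01935523467898114,-0.9867538854178823]]),np.array([0.017435422855344034,0.5589537354829838,1.0407745364688252]))}
def proj(c,X):
    K,R,t=CAM[c] if isinstance(c,str) else c
    p=K@(R@np.asarray(X,float)+t);return p[:2]/p[2]
def w(p,l):
    c,s=np.cos(p[2]),np.sin(p[2]);return np.array([p[0]+c*l[0]-s*l[1],p[1]+s*l[0]+c*l[1],l[2]])
E
python3 - <<'E'
from h import *
for c in CAM: K,R,t=CAM[c];print(c,-R.T@t)
P=[("top",(-.09,.215,.21),(117,229.7)),("top",(-.09,-.215,.21),(346,215.7)),("top",(-.05,-.215,.21),(345,194.7)),("top",(-.05,.215,.21),(117,208)),
("side",(-.09,.215,.21),(133.5,279)),("side",(-.09,-.215,.21),(305,167.5)),("side",(-.09,.215,.0),(156,397.5)),("top",(.09,.215,.21),(117,137.7)),("top",(.09,-.215,.21),(339.3,126.7))]
f=lambda p:np.concatenate([proj(c,w(p,l))-u for c,l,u in P])
s=least_squares(f,[.7,.3,0]);print("cab",s.x,np.round(s.fun.reshape(-1,2),1).tolist())
c=s.x;print("slotL",w(c,(-.085,.105,.085)),"slotR",w(c,(-.085,-.105,.085)))
for cam in CAM:
  for x in(-.17,-.085,-.06,.06,.085,0): print(cam,x,proj(cam,w(c,(-.085,.105+x,.085))).round(1))
P=[("top",(-.123,.05,.012),(403.2,305.5)),("top",(-.123,-.05,.012),(448,318.2)),("side",(-.123,-.05,.012),(439,237.6)),("side",(.159,.05,.012),(317.6,206.4)),
("side",(-.068,.018,.084),(404,214)),("side",(.042,.018,.084),(366.5,199))]
f=lambda p:np.concatenate([proj(c,w(p,(l[0]+(p[3] if abs(l[0])>.1 else 0),l[1],l[2])))-u for c,l,u in P])
s=least_squares(f,[.6,-.25,-.2,0]);print("jig",s.x,np.round(s.fun.reshape(-1,2),1).tolist())
E
```

```text
side [0.08266606 0.76709891 0.57094825]
top [0.38369618 0.0478633  1.11643686]
cab [0.66689356 0.20719819 0.07865107] [[0.2, -1.4], [1.1, -0.5], [0.6, -0.0], [0.3, -0.5], [-0.3, -1.2], [1.8, -4.0], [0.5, 8.1], [0.5, -1.1], [1.2, -1.5]]
slotL [0.57390648 0.30519514 0.085     ] slotR [0.59040618 0.09584433 0.085     ]
side -0.17 [261.6 260.3]
side -0.085 [232.3 284.6]
side -0.06 [222.8 292.5]
side 0.06 [170.7 335.8]
side 0.085 [158.2 346.2]
side 0 [198.2 312.9]
top -0.17 [272.8 230.1]
top -0.085 [232.8 232.4]
top -0.06 [221.  233.1]
top 0.06 [164.1 236.4]
top 0.085 [152.2 237.1]
top 0 [192.6 234.7]
jig [ 0.52576572 -0.22554644 -0.24967356  0.01490975] [[-2.2, 0.7], [-3.7, -0.2], [0.5, -1.5], [-3.0, 0.5], [3.7, -5.3], [1.0, -6.8]]
```

```bash
cat >> h.py <<'E'
CAB=np.array([0.66689,0.20720,0.07865])
def quat(z,x):
    z=np.array(z,float);z/=np.linalg.norm(z);x=np.array(x,float);x-=z*(x@z);x/=np.linalg.norm(x)
    q=Rn.from_matrix(np.c_[x,np.cross(z,x),z]).as_quat();return np.r_[q[3],q[:3]]
def cabpose(th,sg,off,grip=.008,cab=None,sl=(-.085,.105,.085)):
    cab=CAB if cab is None else cab
    c,s=np.cos(cab[2]),np.sin(cab[2]);ex=np.array([c,s,0]);ez=np.array([0,0,1.])
    z=ex*np.cos(th)-ez*np.sin(th);x=sg*(ex*np.sin(th)+ez*np.cos(th))
    return w(cab,sl)+off+z*grip,quat(z,x),z,ex
def jigpose(jig,sg,x,z,grip=.008,y=0):
    p=w(jig,(x,y,z));p[2]-=grip
    return p,quat([0,0,-1],sg*np.array([-np.sin(jig[2]),np.cos(jig[2]),0]))
E
python3 - <<'E'
from h import *
from station import r,monitor
R=np.array([[0.4360862336819023,-0.8999048779330806,8.640244130770047e-05],[-0.8572887080710365,-0.41540560073232957,0.3041286864044675],[-0.2736509963567241,-0.13270040524603133,-0.9526309540638035]]);t=np.array([-0.5750157692040221,-0.03936464430344529,0.3800057163174601])
q=[-6.16588447e-04,8.47266687e-01,-5.31166705e-01,-8.44246201e-04];T=Rn.from_quat([*q[1:],q[0]]).as_matrix()
C=-R.T@t;print("cam in tool",T.T@(C-[.25024,-.51692,.24137]),"view dir in tool",T.T@R[2], "tips",r.tips_ahead)
jig=[.5258,-.2255,-.2497]
for sg in(1,-1):
  for th in(30,40,45,50):
    o=[]
    for back,up in((.15,0),(0,0),(0,.02),(-1,.03)):
      p,qq,z,ex=cabpose(np.radians(th),sg,np.array([0,0,up]))
      p=p-z*back if back>=0 else p-ex*.15
      s=r.solve_ik(p,qq);o.append(None if s is None else np.round(s,2).tolist())
    print(sg,th,o)
  for x in(-.035,.01):
    for z in (.075,.2):
      s=r.solve_ik(*jigpose(jig,sg,x,z));print("jig",sg,x,z,None if s is None else np.round(s,2))
E
```

```text
cam in tool [ 0.00037016 -0.07832005 -0.13264628] view dir in tool [0.00219176 0.30426958 0.95258345] tips 0.011
1 30 [None, None, None, None]
1 40 [[0.84, 0.29, 2.25, 4.55, 0.56, 2.32], None, [0.65, 0.52, 2.15, 4.11, 0.52, 2.63], None]
1 45 [[0.78, 0.23, 2.16, -1.4, 0.48, 1.91], [0.62, 0.53, 2.11, 4.24, 0.42, 2.48], [0.62, 0.48, 2.09, 4.36, 0.4, 2.35], [0.87, 0.4, 2.32, 4.4, 0.56, 2.55]]
1 50 [[0.73, 0.2, 2.08, -1.01, 0.47, 1.48], None, None, None]
jig 1 -0.035 0.075 [-0.49  0.45  1.8  -0.    0.89 -1.81]
jig 1 -0.035 0.2 [-0.49  0.3   1.66 -0.    1.19 -1.81]
jig 1 0.01 0.075 [-0.48  0.5   1.7  -0.    0.94 -1.8 ]
jig 1 0.01 0.2 [-0.48  0.36  1.56 -0.    1.22 -1.8 ]
-1 30 [None, [0.7, 0.69, 2.25, 3.85, 0.89, -0.15], [0.7, 0.64, 2.24, 3.88, 0.84, -0.2], None]
-1 40 [[0.84, 0.29, 2.25, 4.55, 0.56, -0.83], [0.65, 0.57, 2.16, 4.03, 0.56, -0.42], [0.65, 0.52, 2.15, 4.11, 0.52, -0.51], None]
-1 45 [[0.78, 0.23, 2.16, -1.4, 0.48, -1.23], [0.62, 0.53, 2.11, 4.24, 0.42, -0.66], [0.62, 0.48, 2.09, 4.36, 0.4, -0.79], [0.87, 0.4, 2.32, 4.4, 0.56, -0.59]]
-1 50 [[0.73, 0.2, 2.08, -1.01, 0.47, -1.66], None, None, None]
jig -1 -0.035 0.075 [-0.49  0.45  1.8  -0.    0.89  1.33]
jig -1 -0.035 0.2 [-0.49  0.3   1.66 -0.    1.19  1.33]
jig -1 0.01 0.075 [-0.48  0.5   1.7  -0.    0.94  1.35]
jig -1 0.01 0.2 [-0.48  0.36  1.56 -0.    1.22  1.35]
```

```bash
cat >> h.py <<'E'
def gp(th,ph,sg,off=(0,0,0),back=0,grip=.008,cab=None,sl=(-.085,.105,.085)):
    """grasp pose; off in cabinet axes; ph>0 leans tool z toward +y"""
    cab=CAB if cab is None else cab
    c,s=np.cos(cab[2]),np.sin(cab[2]);E=np.array([[c,-s,0],[s,c,0],[0,0,1.]])
    d=np.array([np.cos(th),0,-np.sin(th)]);z=d*np.cos(ph)+np.array([0,np.sin(ph),0]);x=sg*np.array([np.sin(th),0,np.cos(th)])
    return w(cab,sl)+E@np.array(off)+E@z*(grip-back),quat(E@z,E@x)
def jp(jig,ph,sg,x,z,grip=.008,y=0,flip=1):
    """jig pose: tool leaning ph along jig x*flip"""
    c,s=np.cos(jig[2]),np.sin(jig[2]);E=np.array([[c,-s,0],[s,c,0],[0,0,1.]])
    zz=np.array([np.sin(ph)*flip,0,-np.cos(ph)])
    return w(jig,(x,y,z))+E@zz*grip,quat(E@zz,E@np.array([0,sg,0.]))
E
python3 - <<'E'
from h import *
from station import r
D=np.radians
for sg in(1,-1):
  for th in(40,45,50):
   for ph in(0,10,20,30,40):
    o=[]
    for off,back in(((0,0,0),.12),((0,0,0),0),((0,0,.02),0),((-.15,0,.03),0)):
      s=r.solve_ik(*gp(D(th),D(ph),sg,off,back));o.append(None if s is None else np.round(s,2).tolist())
    if sum(a is None for a in o)<2: print(sg,th,ph,o)
E
```

```text
1 45 0 [None, [0.62, 0.53, 2.11, 4.24, 0.42, 2.48], [0.62, 0.48, 2.09, 4.36, 0.4, 2.35], [0.87, 0.4, 2.32, 4.4, 0.56, 2.55]]
1 45 40 [[-0.17, 0.47, 2.3, 1.76, 0.88, -2.14], [0.06, 0.65, 2.2, 2.06, 0.84, -2.27], [0.06, 0.6, 2.19, 2.02, 0.81, -2.2], None]
1 50 20 [[0.25, 0.24, 2.24, 1.87, 0.25, -1.74], [0.32, 0.5, 2.16, 2.53, 0.33, -2.36], [0.32, 0.46, 2.15, 2.4, 0.28, -2.23], None]
1 50 30 [[0.02, 0.31, 2.26, 1.73, 0.57, -1.81], [0.18, 0.55, 2.18, 2.14, 0.55, -2.13], [0.18, 0.5, 2.16, 2.05, 0.52, -2.03], None]
1 50 40 [[-0.16, 0.42, 2.23, 1.59, 0.83, -1.87], [0.06, 0.62, 2.16, 1.92, 0.77, -2.06], [0.06, 0.57, 2.15, 1.86, 0.75, -1.98], None]
-1 40 0 [[0.79, 0.35, 2.24, 4.42, 0.55, -0.72], [0.65, 0.57, 2.16, 4.03, 0.56, -0.42], [0.65, 0.52, 2.15, 4.11, 0.52, -0.51], None]
-1 45 0 [None, [0.62, 0.53, 2.11, 4.24, 0.42, -0.66], [0.62, 0.48, 2.09, 4.36, 0.4, -0.79], [0.87, 0.4, 2.32, 4.4, 0.56, -0.59]]
-1 45 10 [[0.53, 0.26, 2.27, 3.86, 0.23, -0.39], [0.49, 0.52, 2.18, 3.47, 0.37, -0.02], [0.49, 0.47, 2.16, 3.54, 0.31, -0.09], None]
-1 45 40 [[-0.17, 0.47, 2.3, 1.76, 0.88, 1.01], [0.06, 0.65, 2.2, 2.06, 0.84, 0.87], [0.06, 0.6, 2.19, 2.02, 0.81, 0.94], None]
-1 50 10 [[0.49, 0.22, 2.18, -1.28, 0.1, -1.55], [0.47, 0.48, 2.12, 3.57, 0.19, -0.12], [0.47, 0.44, 2.1, 3.74, 0.14, -0.3], None]
-1 50 20 [[0.25, 0.24, 2.24, 1.87, 0.25, 1.4], [0.32, 0.5, 2.16, 2.53, 0.33, 0.78], [0.32, 0.46, 2.15, 2.4, 0.28, 0.91], None]
-1 50 30 [[0.02, 0.31, 2.26, 1.73, 0.57, 1.33], [0.18, 0.55, 2.18, 2.14, 0.55, 1.01], [0.18, 0.5, 2.16, 2.05, 0.52, 1.11], None]
-1 50 40 [[-0.16, 0.42, 2.23, 1.59, 0.83, 1.27], [0.06, 0.62, 2.16, 1.92, 0.77, 1.09], [0.06, 0.57, 2.15, 1.86, 0.75, 1.16], None]
```

```bash
python3 - <<'E'
from h import *
from station import r
D=np.radians
for sg in(-1,1):
  for th in(40,45,50,54,58):
   for ph in(-15,-25,-35,-45,0,30):
    o=[]
    for off,back in(((0,0,0),.12),((0,0,0),0),((0,0,.02),0),((-.12,0,.03),0)):
      s=r.solve_ik(*gp(D(th),D(ph),sg,off,back));o.append(None if s is None else np.round(s,2).tolist())
    if sum(a is None for a in o)<1: print(sg,th,ph,o)
E
```

```text
-1 40 -25 [[1.04, 0.55, 1.87, -1.17, 1.08, -1.19], [0.86, 0.67, 1.9, -1.38, 0.93, -1.06], [0.86, 0.64, 1.89, -1.35, 0.94, -1.11], [1.04, 0.57, 2.04, -1.27, 1.02, -0.98]]
-1 40 -35 [[1.07, 0.65, 1.71, -1.07, 1.29, -1.26], [0.9, 0.74, 1.77, -1.23, 1.12, -1.16], [0.9, 0.71, 1.76, -1.21, 1.14, -1.2], [1.06, 0.64, 1.92, -1.13, 1.19, -1.07]]
-1 40 -45 [[1.07, 0.76, 1.54, -1.01, 1.48, -1.32], [0.91, 0.81, 1.64, -1.13, 1.32, -1.23], [0.91, 0.78, 1.64, -1.13, 1.33, -1.27], [1.07, 0.72, 1.8, -1.03, 1.37, -1.13]]
-1 45 -25 [[1.0, 0.51, 1.82, -1.06, 1.07, -1.36], [0.84, 0.64, 1.86, -1.26, 0.9, -1.24], [0.84, 0.61, 1.85, -1.22, 0.92, -1.29], [1.01, 0.54, 2.0, -1.17, 0.98, -1.14]]
-1 45 -35 [[1.03, 0.63, 1.67, -0.99, 1.28, -1.4], [0.88, 0.72, 1.74, -1.14, 1.11, -1.31], [0.88, 0.68, 1.73, -1.13, 1.13, -1.35], [1.04, 0.62, 1.89, -1.06, 1.18, -1.21]]
-1 45 -45 [[1.04, 0.74, 1.51, -0.96, 1.49, -1.44], [0.89, 0.8, 1.62, -1.07, 1.31, -1.36], [0.89, 0.77, 1.61, -1.06, 1.33, -1.39], [1.04, 0.7, 1.77, -0.98, 1.36, -1.25]]
-1 50 -15 [[0.89, 0.39, 1.9, -1.01, 0.84, -1.53], [0.74, 0.56, 1.92, -1.24, 0.67, -1.
[... 5160 characters left out ...]
4, 1.4], [0.92, 0.49, 1.9, -0.88, 0.97, 1.57]]
1 58 -35 [[0.95, 0.6, 1.54, -0.81, 1.33, 1.38], [0.82, 0.68, 1.64, -0.91, 1.13, 1.46], [0.82, 0.66, 1.63, -0.9, 1.15, 1.43], [0.96, 0.57, 1.8, -0.86, 1.18, 1.58]]
1 58 -45 [[0.98, 0.72, 1.4, -0.82, 1.53, 1.39], [0.85, 0.77, 1.53, -0.91, 1.33, 1.47], [0.85, 0.74, 1.52, -0.91, 1.35, 1.44], [0.99, 0.67, 1.7, -0.84, 1.37, 1.59]]
1 58 0 [[0.62, 0.25, 1.95, -0.58, 0.52, 0.99], [0.56, 0.47, 1.96, -0.88, 0.32, 1.26], [0.56, 0.43, 1.94, -0.77, 0.36, 1.15], [0.7, 0.32, 2.13, -0.98, 0.38, 1.49]]
1 58 30 [[0.03, 0.28, 2.12, 1.25, 0.58, -1.24], [0.17, 0.51, 2.08, 1.67, 0.48, -1.6], [0.17, 0.47, 2.07, 1.56, 0.47, -1.47], [0.21, 0.37, 2.31, 1.87, 0.48, -1.78]]
```

```bash
python3 - <<'E'
from h import *
from station import r
D=np.radians
jig=[.5258,-.2255,-.2497]
for ph in(-20,-25):
 for sg in(-1,1):
  for sj in(-1,1):
   for x,z in((-.035,.075),(.01,.075),(-.035,.2)):
    s=r.solve_ik(*jp(jig,D(ph),sj,x,z,flip=-sg*sj));print(ph,"cab",sg,"jig",sj,"flip",-sg*sj,x,z,None if s is None else np.round(s,2))
E
```

```text
-20 cab -1 jig -1 flip -1 -0.035 0.075 [-0.56  0.37  2.07  0.29  0.38  1.01]
-20 cab -1 jig -1 flip -1 0.01 0.075 [-0.53  0.41  1.98  0.23  0.42  1.09]
-20 cab -1 jig -1 flip -1 -0.035 0.2 [-0.56  0.17  1.92  0.16  0.73  1.16]
-20 cab -1 jig 1 flip 1 -0.035 0.075 [-0.45  0.6   1.55 -0.07  1.34 -1.74]
-20 cab -1 jig 1 flip 1 0.01 0.075 [-0.44  0.65  1.44 -0.06  1.4  -1.74]
-20 cab -1 jig 1 flip 1 -0.035 0.2 [-0.45  0.47  1.42 -0.07  1.59 -1.76]
-20 cab 1 jig -1 flip 1 -0.035 0.075 [-0.45  0.6   1.55 -0.07  1.34  1.4 ]
-20 cab 1 jig -1 flip 1 0.01 0.075 [-0.44  0.65  1.44 -0.06  1.4   1.41]
-20 cab 1 jig -1 flip 1 -0.035 0.2 [-0.45  0.47  1.42 -0.07  1.59  1.38]
-20 cab 1 jig 1 flip -1 -0.035 0.075 [-0.56  0.37  2.07  0.29  0.38 -2.14]
-20 cab 1 jig 1 flip -1 0.01 0.075 [-0.53  0.41  1.98  0.23  0.42 -2.05]
-20 cab 1 jig 1 flip -1 -0.035 0.2 [-0.56  0.17  1.92  0.16  0.73 -1.98]
-25 cab -1 jig -1 flip -1 -0.035 0.075 [-0.59  0.37  2.14  0.59  0.25  0.69]
-25 cab -1 jig -1 flip -1 0.01 0.075 [-0.55  0.41  2.05  0.45  0.29  0.86]
-25 cab -1 jig -1 flip -1 -0.035 0.2 [-0.59  0.14  1.98  0.24  0.61  1.06]
-25 cab -1 jig 1 flip 1 -0.035 0.075 [-0.44  0.65  1.49 -0.08  1.44 -1.73]
-25 cab -1 jig 1 flip 1 0.01 0.075 [-0.43  0.7   1.37 -0.08  1.5  -1.73]
-25 cab -1 jig 1 flip 1 -0.035 0.2 [-0.44  0.52  1.37 -0.08  1.68 -1.75]
-25 cab 1 jig -1 flip 1 -0.035 0.075 [-0.44  0.65  1.49 -0.08  1.44  1.41]
-25 cab 1 jig -1 flip 1 0.01 0.075 [-0.43  0.7   1.37 -0.08  1.5   1.41]
-25 cab 1 jig -1 flip 1 -0.035 0.2 [-0.44  0.52  1.37 -0.08  1.68  1.39]
-25 cab 1 jig 1 flip -1 -0.035 0.075 [-0.59  0.37  2.14  0.59  0.25 -2.45]
-25 cab 1 jig 1 flip -1 0.01 0.075 [-0.55  0.41  2.05  0.45  0.29 -2.28]
-25 cab 1 jig 1 flip -1 -0.035 0.2 [-0.59  0.14  1.98  0.24  0.61 -2.08]
```

```bash
python3 - <<'E'
from h import *
from station import r,monitor,optics
jig=[.5258,-.2255,-.2497]
p,q=jp(jig,0,1,-.02,.28)
r.move_ptp(p,q)
f=optics.grab_frame("wrist");cv2.imwrite("pics/b_wrist.png",f["img"]);pickle.dump(f,open("fb.pkl","wb"))
s=monitor.sense();print(s["t"],s["ee_pos"],s["q"])
E
```

```text
2.7833 [ 0.50613832 -0.22128252  0.2719301 ] [-4.88384451e-01  2.53762559e-01  1.50691044e+00 -3.75476025e-04
  1.38095428e+00 -1.80780833e+00]
```

View pics/b_wrist.png

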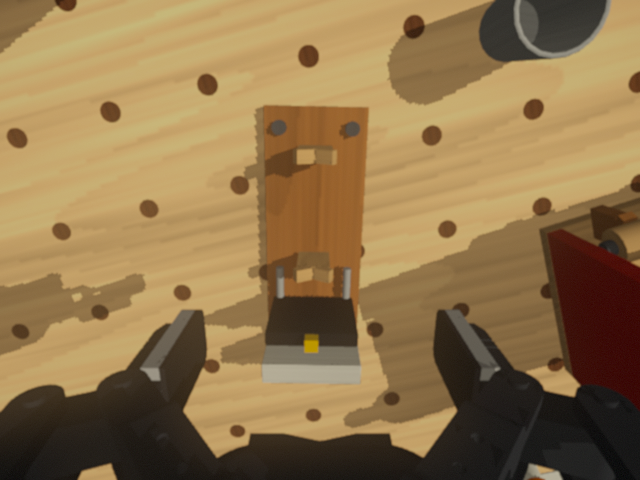

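The wrist picture shows the jig from above: the board's robot-side corners at about (263,107) and (368,108), the saddles at (316,156) and (313,266), the plate at (312,322), and the aluminium block at (312,365). I zoom in to fit it.

```bash
python3 - <<'E'
import cv2
t=cv2.imread("pics/b_wrist.png")
x,y,w,h,k=250,95,130,75,6
for n,(x,y,w,h) in {"d1":(250,95,130,95),"d2":(250,240,130,150)}.items():
    k=6 if n=="d1" else 4
    c=cv2.resize(t[y:y+h,x:x+w],None,fx=k,fy=k,interpolation=cv2.INTER_CUBIC)
    for i in range(0,w,10): cv2.line(c,(i*k,0),(i*k,6 if i%20 else 12),(0,255,0),1)
    for i in range(0,h,10): cv2.line(c,(0,i*k),(6 if i%20 else 12,i*k),(0,255,0),1)
    cv2.imwrite(f"pics/{n}.png",c)
E
```

```text
(no output)
```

View pics/d1.png

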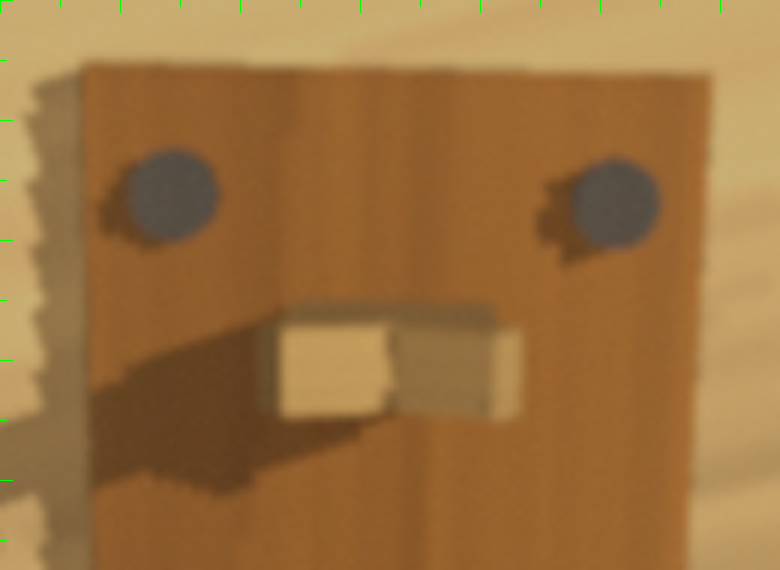

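View pics/d2.png

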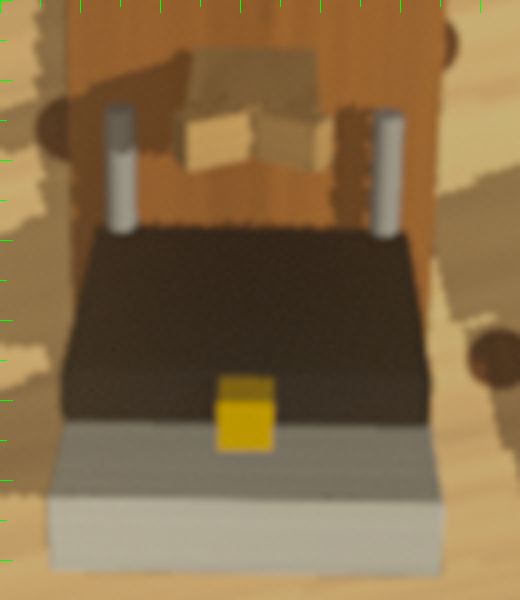

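```bash
python3 - <<'E'
from h import *
f=pickle.load(open("fb.pkl","rb"));C=(f["mtx"],f["R"],f["t"])
def res(p):
    j,a,b,h,v=p[3:]
    P=[((-a,-.05,.012),(263.3,105.7)),((-a,.05,.012),(368.5,107.3)),((-.068,0,v),(315.3,156.7)),((.042,0,v),(312.5,273.7)),
    ((.086+j,-.042,.096),(265.5,345)),((.086+j,.042,.096),(357.3,346.2)),((.072+j,-.042,.096),(266,333)),((.072+j,.042,.096),(357,334.5)),
    ((.137,-b,h),(262.5,364.2)),((.137,b,h),(360.3,365.5)),((.159,-b,h),(262.5,382.5)),((.159,b,h),(360,383.5))]
    return np.concatenate([proj(C,w(p,l))-u for l,u in P])
s=least_squares(res,[.5258,-.2255,-.25,.005,.123,.05,.067,.055]);print(s.x.round(4),s.fun.reshape(-1,2).round(1).tolist())
for k,(v,i) in {"h":(.067,6)}.items():
    g=lambda p:np.r_[res(p),(p[6]-.067)*3000];s=least_squares(g,s.x);print(s.x.round(4),np.abs(s.fun).max())
E
```

```text
[ 0.5319 -0.2331 -0.2694  0.0101  0.1099  0.0495  0.0656  0.0562] [[-0.3, -0.2], [0.4, 0.3], [-0.6, 0.0], [0.5, -0.0], [-0.8, 0.8], [0.8, 1.2], [-1.7, -0.9], [1.8, -0.8], [-0.2, -0.3], [0.4, 0.0], [0.3, -0.2], [-0.4, 0.4]]
[ 0.5311 -0.2329 -0.2694  0.0109  0.1091  0.0493  0.067   0.0586] 1.825494811386534
```

```bash
cat >> h.py <<'E'
JIG=np.array([.5315,-.233,-.2694]); TH=np.radians(48);PH=np.radians(-20);SG=-1
SL=(-.085,.099,.085)
E
python3 - <<'E'
from h import *
from station import r,monitor,optics
for off in((-.1,0,.16),):
  p,q=gp(TH,PH,SG,off,.1,sl=SL);print(p,r.solve_ik(p,q))
p2,q2=gp(TH,PH,SG,(0,0,0),.12,sl=SL);print(p2,r.solve_ik(p2,q2))
r.move_ptp(p,q)
r.move_straight(p2,vel=.25,ori=q2)
for c in("wrist","side"):
  f=optics.grab_frame(c);cv2.imwrite(f"pics/e_{c}.png",f["img"]);pickle.dump(f,open(f"fe_{c}.pkl","wb"))
s=monitor.sense();print(s["t"],s["ee_pos"]-p2,s["q"],s["force"])
m=optics.silhouettes("red_leg_center","wrist");print([(d["location"],d["score"]) for d in m])
for i,x in enumerate((-.085,.085)):print(proj((lambda f:(f["mtx"],f["R"],f["t"]))(pickle.load(open("fe_wrist.pkl","rb"))),w(CAB,(-.085,.105+x,.085))))
E
```

```text
[0.41454266 0.31818227 0.30924615] [ 1.07853173  0.18589804  1.79657481 -0.85633057  1.23756143 -1.67712875]
[0.50115942 0.33187038 0.1632127 ] [ 0.94178363  0.44146658  1.8711185  -1.03648056  0.95018227 -1.45262969]
5.7 [3.52891378e-05 3.67603265e-04 1.53999241e-03] [ 0.94225324  0.43910699  1.87047328 -1.03618791  0.95085141 -1.45301612] [ 0.65108124 -0.90324356 -0.10807363]
[([318.6, 251.7], 0.92), ([520.7, 349.8], 0.9)]
[321.13975917 117.5680768 ]
[321.28715267 379.65381144]
```

View pics/e_wrist.png

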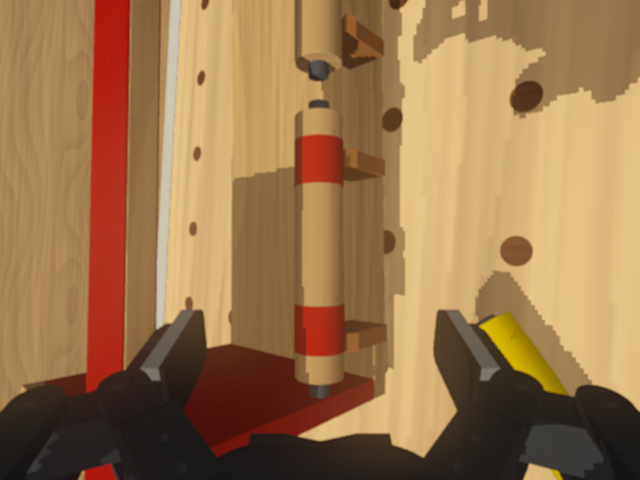

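View pics/e_side.png

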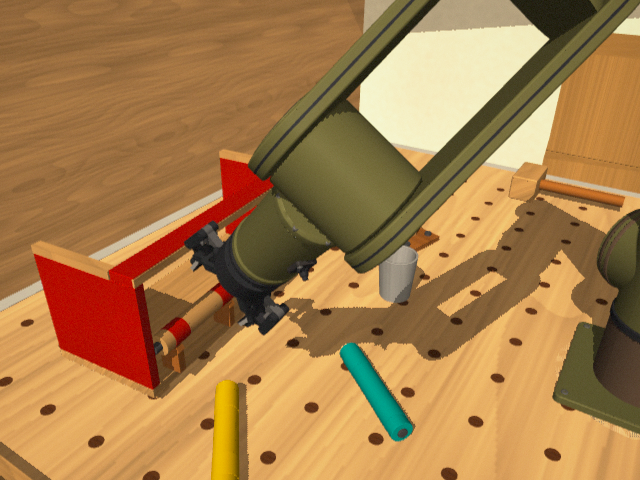

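The wrist view shows the red-banded leg at column 319, rows 107 to 385. The model puts it at column 321, so they agree to about 1 mm. The bands at (320,158) and (319,330) confirm the choice, and the red rail at column 110 is clear of the rear finger. Now I reach in.

```bash
python3 - <<'E'
from h import *
from station import r,monitor,optics
p,q=gp(TH,PH,SG,(0,0,0),0,grip=.010,sl=SL)
print(r.move_straight(p,vel=.1,ori=q,max_force=8))
s=monitor.sense();print(s["t"],s["ee_pos"]-p,s["force"])
for c in("wrist","side"):
  f=optics.grab_frame(c);cv2.imwrite(f"pics/f_{c}.png",f["img"])
E
```

```text
True
6.4833 [-0.0371692   0.01361012  0.03546206] [0.38079928 0.16985384 0.48815367]
```

View pics/f_wrist.png

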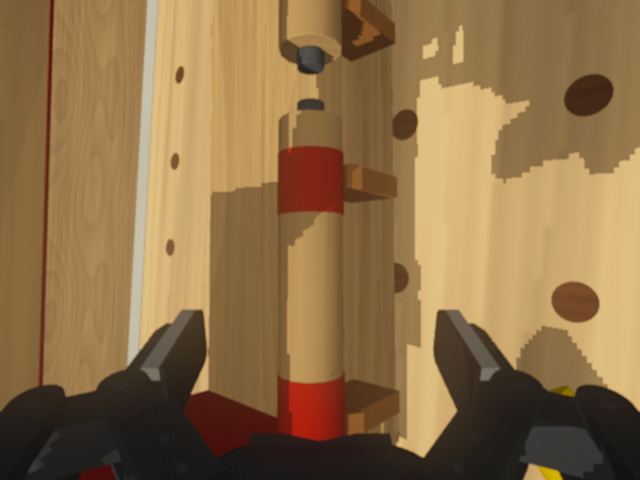

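View pics/f_side.png

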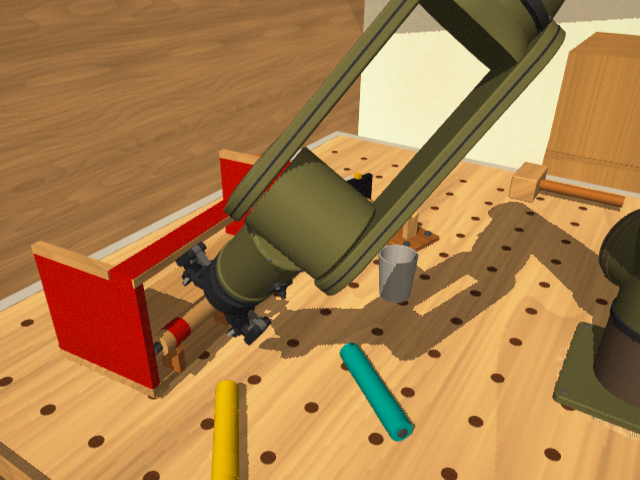

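```bash
python3 - <<'E'
import cv2
t=cv2.imread("pics/f_side.png")
cv2.imwrite("pics/f2.png",cv2.resize(t[200:380,120:320],None,fx=4,fy=3.3,interpolation=cv2.INTER_CUBIC))
E
```

```text
(no output)
```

View pics/f2.png

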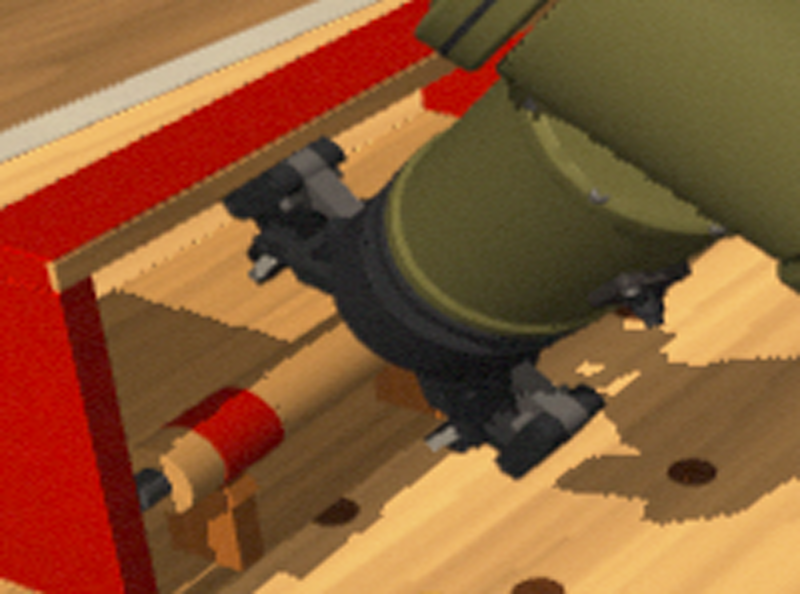

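The arm stopped 53 mm short. In the side view the open gripper's outer knuckle, near (193,255), sits at the rail's front edge, so it bulges wider than the fingers. I back off and use a flatter approach that gives the rail more room.

```bash
python3 - <<'E'
from h import *
from station import r
D=np.radians
for th in(34,37,40):
   b=-5*np.sin(D(th))+110*np.cos(D(th))
   for ph in(-25,-30,-35,-40):
    o=[]
    for off,back in(((0,0,0),.12),((0,0,0),0),((0,0,.02),0),((-.12,0,.03),0)):
      s=r.solve_ik(*gp(D(th),D(ph),SG,off,back,grip=.01,sl=SL));o.append(None if s is None else np.round(s[[2,3,4]],2).tolist())
    print(th,round(b),ph,o)
for ph in(-30,-35,-40):
   for x,z in((-.04,.075),(.01,.075),(-.035,.2)):
    s=r.solve_ik(*jp(JIG,D(ph),1,x,z));print(ph,None if s is None else np.round(s,2))
E
```

```text
34 88 -25 [[1.94, -1.29, 1.11], None, None, [2.09, -1.39, 1.06]]
34 88 -30 [[1.85, -1.22, 1.2], [1.88, -1.42, 1.07], [1.88, -1.4, 1.07], [2.02, -1.3, 1.14]]
34 88 -35 [[1.77, -1.16, 1.29], [1.82, -1.34, 1.15], [1.81, -1.32, 1.16], [1.96, -1.22, 1.22]]
34 88 -40 [[1.68, -1.11, 1.39], [1.75, -1.27, 1.24], [1.75, -1.26, 1.25], [1.9, -1.15, 1.3]]
37 85 -25 [[1.91, -1.24, 1.09], None, None, [2.07, -1.34, 1.03]]
37 85 -30 [[1.83, -1.17, 1.19], [1.86, -1.37, 1.04], [1.86, -1.34, 1.05], [2.01, -1.25, 1.12]]
37 85 -35 [[1.75, -1.12, 1.28], [1.8, -1.29, 1.13], [1.79, -1.27, 1.14], [1.95, -1.18, 1.2]]
37 85 -40 [[1.66, -1.07, 1.38], [1.74, -1.23, 1.22], [1.73, -1.22, 1.24], [1.89, -1.12, 1.28]]
40 81 -25 [[1.88, -1.18, 1.07], [1.91, -1.39, 0.93], [1.9, -1.36, 0.93], [2.05, -1.28, 1.01]]
40 81 -30 [[1.8, -1.12, 1.17], [1.84, -1.31, 1.02], [1.84, -1.28, 1.03], [1.99, -1.2, 1.09]]
40 81 -35 [[1.72, -1.07, 1.28], [1.78, -1.24, 1.12], [1.78, -1.22, 1.13], [1.93, -1.14, 1.18]]
40 81 -40 [[1.64, -1.04, 1.38], [1.72, -1.19, 1.21], [1.71, -1.17, 1.23], [1.87, -1.09, 1.27]]
-30 [-0.44  0.69  1.42 -0.09  1.54 -1.72]
-30 [-0.43  0.75  1.29 -0.08  1.62 -1.72]
-30 [-0.44  0.58  1.29 -0.09  1.78 -1.74]
-35 [-0.44  0.74  1.36 -0.1   1.64 -1.72]
-35 [-0.43  0.8   1.23 -0.09  1.72 -1.72]
-35 [-0.44  0.63  1.24 -0.1   1.87 -1.74]
-40 [-0.43  0.79  1.31 -0.11  1.74 -1.71]
-40 [-0.42  0.85  1.17 -0.1   1.82 -1.71]
-40 [-0.43  0.67  1.2  -0.11  1.96 -1.74]
```

```bash
cat >> h.py <<'E'
TH=np.radians(37);PH=np.radians(-32)
E
python3 - <<'E'
from h import *
from station import r,monitor,optics
p,q=gp(np.radians(48),np.radians(-20),SG,(0,0,0),.12,sl=SL)
r.move_straight(p,vel=.15)
p,q=gp(TH,PH,SG,(0,0,0),.12,sl=SL); r.move_straight(p,vel=.1,ori=q)
p,q=gp(TH,PH,SG,(0,0,0),.0,grip=.010,sl=SL)
print(r.move_straight(p,vel=.07,ori=q,max_force=10))
s=monitor.sense();print(s["t"],s["ee_pos"]-p,s["force"],s["q"])
for c in("wrist","side"):
  f=optics.grab_frame(c);cv2.imwrite(f"pics/g_{c}.png",f["img"])
E
```

```text
False
9.525 [-9.88872455e-05  3.34643008e-04  2.17432800e-04] [-0.00468328 -0.11996877 -0.42419385] [ 0.88974706  0.73130952  1.83869041 -1.33414265  1.07695391 -1.0374371 ]
```

View pics/g_wrist.png

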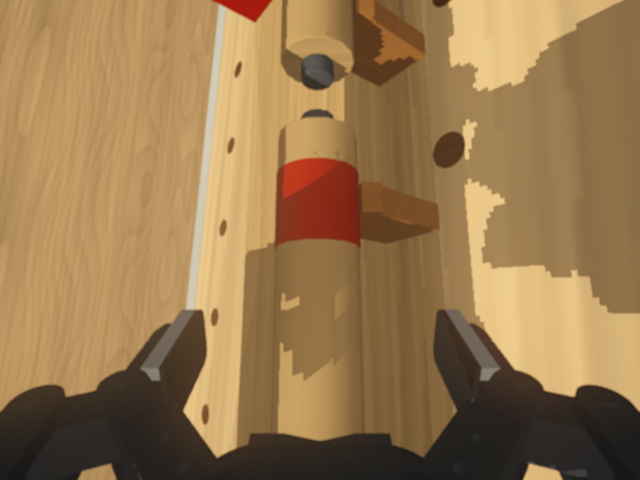

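View pics/g_side.png

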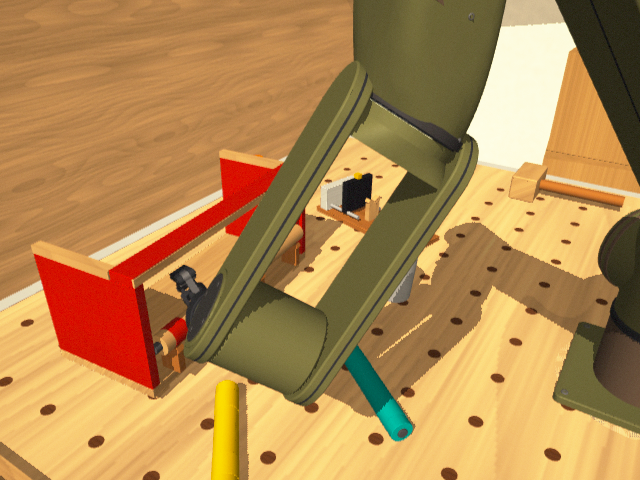

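The gripper is fully in with no contact. The leg lies at column 318, centred between the fingers at columns 205 and 435. I grip it and lift out.

```bash
python3 - <<'E'
from h import *
from station import r,monitor,optics
r.grab(50)
s=monitor.sense();print(s["t"],s["width"],s["force"])
if s["width"]>.028 and s["width"]<.037:
  p,q=gp(TH,PH,SG,(0,0,.022),.0,grip=.010,sl=SL)
  print(r.move_straight(p,vel=.08))
  s=monitor.sense();print(s["t"],s["width"],s["force"],s["torque"])
f=optics.grab_frame("wrist");cv2.imwrite(f"pics/h_wrist.png",f["img"])
E
```

```text
10.1667 0.03034975121749989 [0.25117711 1.33759153 4.96418184]
False
10.5917 0.03071182889279459 [-0.40248697  0.37819104 -0.60273347] [0.32678215 0.51025253 0.06229124]
```

View pics/h_wrist.png

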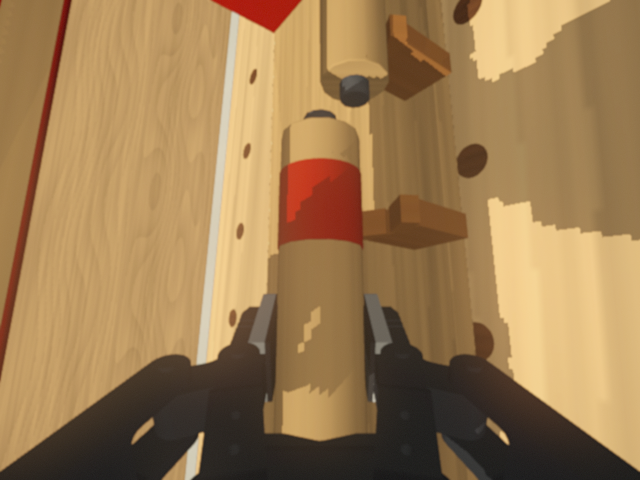

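```bash
python3 - <<'E'
from h import *
from station import r,monitor,optics
A=[gp(TH,PH,SG,o,0,grip=.01,sl=SL) for o in((-.12,0,.03),(-.12,0,.13),(-.12,0,.24))]
for a in A:
  s=r.solve_ik(*a);print(a[0],None if s is None else s.round(2))
B=jp(JIG,PH,1,-.05,.32);print(B[0],r.solve_ik(*B))
r.move_straight(A[0][0],vel=.15)
s=monitor.sense();print(s["t"],s["width"],s["force"])
try: r.move_straight(A[2][0],vel=.2)
except r.PlanningError as e: print(e); r.move_ptp(*A[1])
f=optics.grab_frame("side");cv2.imwrite(f"pics/i_side.png",f["img"])
s=monitor.sense();print(s["t"],s["ee_pos"],s["width"],s["q"])
E
```

```text
[0.46191362 0.28503665 0.10989632] [ 1.07  0.64  1.98 -1.22  1.15 -0.95]
[0.46191362 0.28503665 0.20989632] [ 1.07  0.46  1.92 -1.13  1.24 -1.19]
[0.46191362 0.28503665 0.31989632] [ 1.07  0.3   1.8  -1.06  1.37 -1.45]
[ 0.47921702 -0.21856403  0.31321562] [-0.44478936  0.49651804  1.153804   -0.10389203  2.04066581 -1.76713693]
11.5917 0.03053843664134827 [ 0.37899989  0.95989658 -2.8599938 ]
12.8417 [0.46161912 0.28447066 0.31853303] 0.030659332047369446 [ 1.06594679  0.30619131  1.79899193 -1.0641245   1.37033664 -1.44893724]
```

View pics/i_side.png

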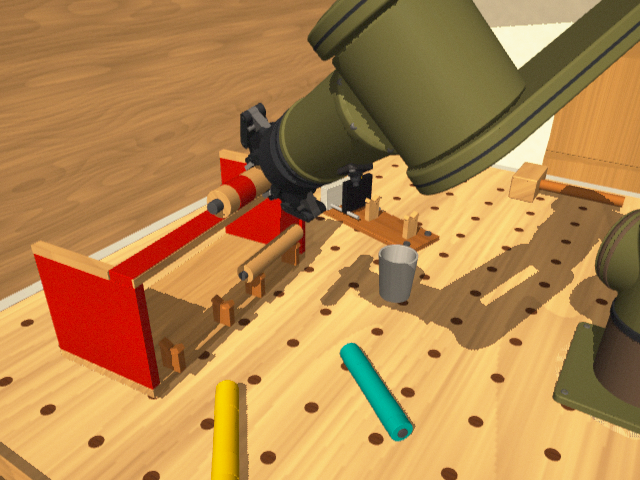

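Leg held at about (245,190), and the plain leg still lies at (270,253). Now to the jig.

```bash
python3 - <<'E'
from h import *
from station import r,monitor,optics
B=jp(JIG,PH,1,-.036,.30,grip=.01)
r.move_ptp(*B)
B=jp(JIG,PH,1,-.036,.105,grip=.01)
r.move_straight(B[0],vel=.2,ori=B[1])
s=monitor.sense();print(s["t"],s["ee_pos"]-B[0],s["width"],s["force"],s["q"])
for c in("wrist","side","top"):
  f=optics.grab_frame(c);cv2.imwrite(f"pics/j_{c}.png",f["img"]);pickle.dump(f,open(f"fj_{c}.pkl","wb"))
E
python3 - <<'E'
import cv2
t=cv2.imread("pics/j_side.png");cv2.imwrite("pics/j2.png",cv2.resize(t[130:260,290:450],None,fx=4.5,fy=4.5,interpolation=cv2.INTER_CUBIC))
E
```

```text
15.8333 [ 7.71362725e-04 -8.26746262e-05  9.97058460e-04] 0.030954841315969355 [-0.11349661 -0.34894816 -3.25892611] [-0.44115367  0.68471351  1.36734725 -0.09127501  1.63916612 -1.7234962 ]
```

View pics/j_wrist.png

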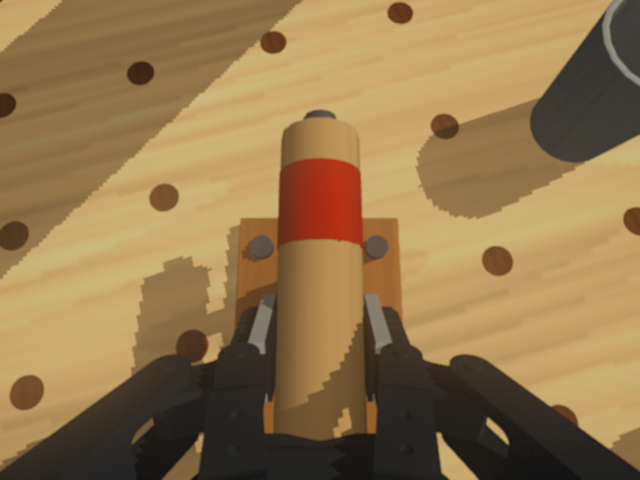

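View pics/j2.png

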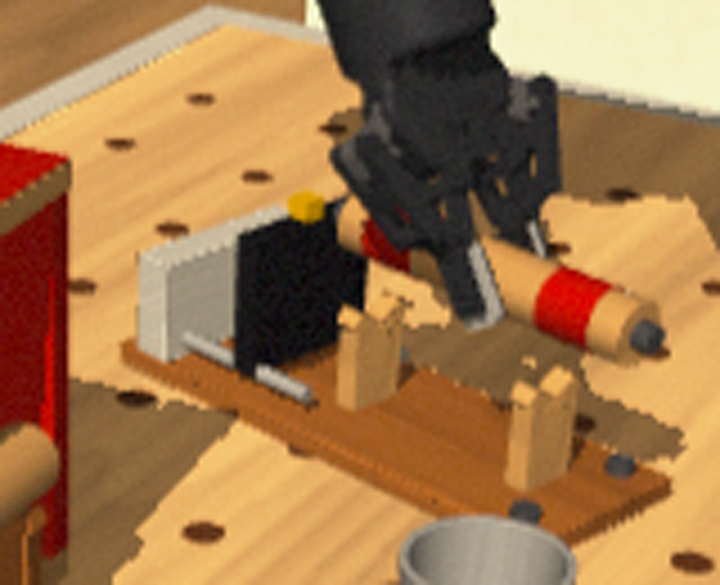

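View pics/j_top.png

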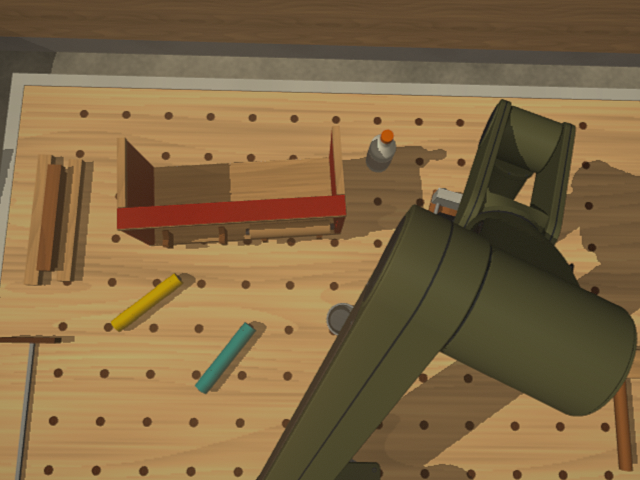

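```bash
python3 - <<'E'
from h import *
from station import r,monitor,optics
B=jp(JIG,PH,1,-.036,.082,grip=.01)
print(r.move_straight(B[0],vel=.1)); r.wait(.1)
f0=monitor.sense()["force"];print(f0)
B=jp(JIG,PH,1,-.036,.068,grip=.01)
print(r.move_straight(B[0],vel=.015,max_force=4)); r.wait(.1)
s=monitor.sense();print(s["t"],s["ee_pos"]-B[0],s["width"],s["force"]-f0,s["torque"])
for c in("wrist","side"):
  f=optics.grab_frame(c);cv2.imwrite(f"pics/k_{c}.png",f["img"])
t=cv2.imread("pics/k_side.png");cv2.imwrite("pics/k2.png",cv2.resize(t[130:260,290:450],None,fx=4.5,fy=4.5,interpolation=cv2.INTER_CUBIC))
E
```

```text
False
[-0.55337234 -0.36770576 -1.25221169]
True
17.075 [-1.07490682e-05 -2.82644499e-04  8.82999011e-03] 0.031081562165230694 [ 1.10836133 -0.68957557  6.80382478] [-0.05499668  0.09398986  0.08516859]
```

View pics/k2.png

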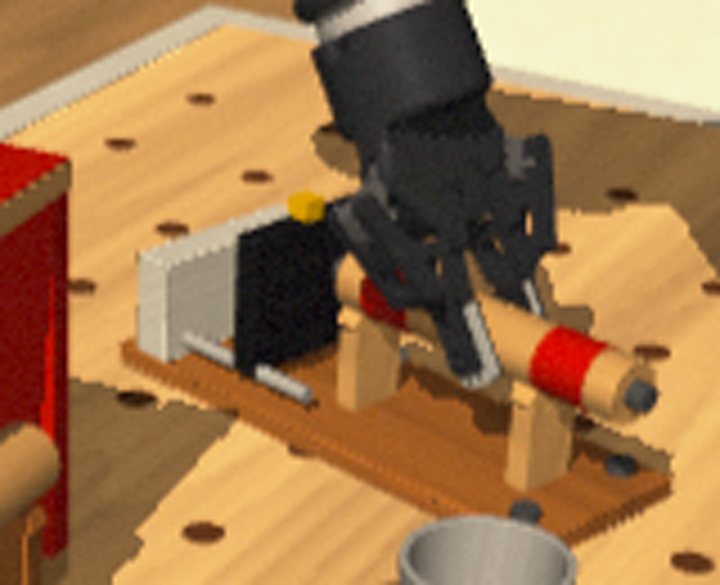

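The leg now lies over both saddles and the vertical force is up 6.8 N. I unload a little, then slide towards the plate with the force watched.

```bash
python3 - <<'E'
from h import *
from station import r,monitor,optics
jx=np.array([np.cos(JIG[2]),np.sin(JIG[2]),0])
p=monitor.sense()["ee_pos"].copy()
p=p+[0,0,.0007]
r.move_straight(p,vel=.02); r.wait(.15)
f0=monitor.sense()["force"];print("f0",f0)
def st(tag):
  s=monitor.sense();d=s["force"]-f0;print(tag,round(s["t"],2),"adv",round(float((s["ee_pos"]-p)@jx)*1000,2),"fx",round(float(-d@jx),2),"df",d.round(2),"w",round(s["width"],4));return float(-d@jx)
print(r.move_straight(p+jx*.016,vel=.04,max_force=8));st("a")
print(r.move_straight(p+jx*.050,vel=.015,max_force=11));st("b")
r.wait(.2);st("c")
f=optics.grab_frame("side");cv2.imwrite("pics/l_side.png",f["img"])
t=f["img"];cv2.imwrite("pics/l2.png",cv2.resize(t[130:260,290:450],None,fx=4.5,fy=4.5,interpolation=cv2.INTER_CUBIC))
pickle.dump((p,f0),open("slide.pkl","wb"))
E
```

```text
f0 [-0.25008854 -0.59880171 -1.07775508]
False
a 18.12 adv 16.12 fx 0.27 df [-0.06  0.8  -0.37] w 0.0307
True
b 19.41 adv 31.86 fx -0.68 df [0.72 0.08 0.86] w 0.0307
c 19.61 adv 30.95 fx -0.97 df [ 0.76 -0.89  1.13] w 0.031
```

View pics/l2.png

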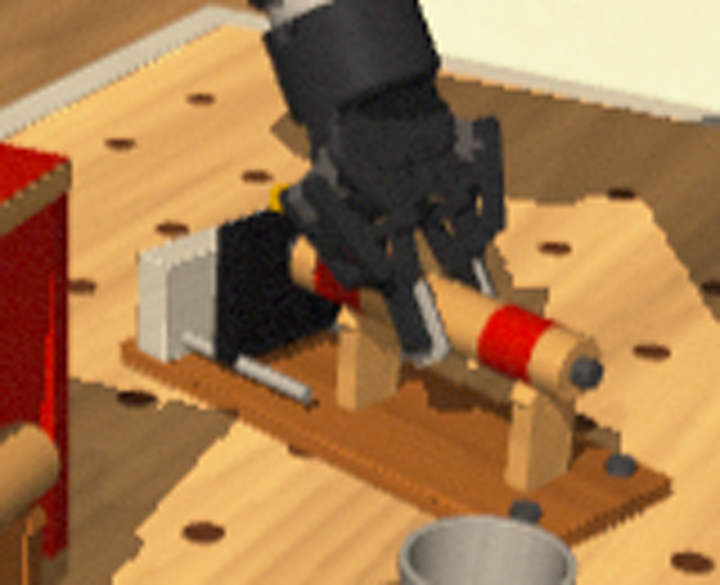

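```bash
python3 - <<'E'
from h import *
from station import r,monitor,optics
for j in(.010,.015,.02,.025): print(j,proj("side",w(JIG,(.072+j,.042,.096))),proj("side",w(JIG,(.086+j,.042,.02))))
jx=np.array([np.cos(JIG[2]),np.sin(JIG[2]),0])
p,f0=pickle.load(open("slide.pkl","rb"))
y0=(monitor.sense()["ee_pos"]-p);a=float(y0@jx)
for k in range(1,9):
  a+=.0006
  r.move_straight(p+jx*a,vel=.01); r.wait(.05)
  s=monitor.sense();d=s["force"]-f0;fx=float(-d@jx)
  print(round(s["t"],2),"cmd",round(a*1e3,2),"adv",round(float((s["ee_pos"]-p)@jx)*1000,2),"fx",round(fx,2),d.round(2))
  if fx>12.5: break
E
```

```text
0.01 [346.35180006 182.47100379] [340.7113474  211.63781425]
0.015 [344.74139984 181.78705975] [339.17506835 210.90515348]
0.02 [343.1394765  181.10671587] [337.64657652 210.17620649]
0.025 [341.54596326 180.4299438 ] [336.12581287 209.45094512]
20.06 cmd 31.26 adv 31.11 fx -1.41 [ 1.38 -0.3   1.12]
20.36 cmd 31.86 adv 31.55 fx 0.61 [-0.62  0.06  1.32]
20.66 cmd 32.46 adv 32.16 fx 2.12 [-2.2  -0.01  1.4 ]
20.96 cmd 33.06 adv 32.2 fx 4.58 [-4.28  1.73  1.01]
21.26 cmd 33.66 adv 32.2 fx 6.23 [-5.97  1.78  0.3 ]
21.56 cmd 34.26 adv 32.21 fx 6.06 [-5.76  1.88  0.08]
21.86 cmd 34.86 adv 32.22 fx 7.68 [-7.39  2.07  1.38]
22.16 cmd 35.46 adv 32.22 fx 8.84 [-8.85  1.13 -0.26]
```

```bash
python3 - <<'E'
from h import *
from station import r,monitor,optics
jx=np.array([np.cos(JIG[2]),np.sin(JIG[2]),0])
p,f0=pickle.load(open("slide.pkl","rb"))
a=.03546;fx=9
for k in range(10):
  a+=min(.0012,max(.0003,(16-fx)/2500))
  r.move_straight(p+jx*a,vel=.01); r.wait(.05)
  F=[float(-(monitor.sense()["force"]-f0)@jx)]
  for _ in range(2): r.wait(.03);F.append(float(-(monitor.sense()["force"]-f0)@jx))
  fx=np.mean(F);s=monitor.sense()
  print(round(s["t"],2),"cmd",round(a*1e3,2),"adv",round(float((s["ee_pos"]-p)@jx)*1000,2),"fx",np.round(F,2),(s["force"]-f0).round(2))
  if fx>14.8: break
for _ in range(6):
  r.wait(.15);s=monitor.sense();print(round(float(-(s["force"]-f0)@jx),2),end=" ")
f=optics.grab_frame("side");t=f["img"];cv2.imwrite("pics/m2.png",cv2.resize(t[130:260,290:450],None,fx=4.5,fy=4.5,interpolation=cv2.INTER_CUBIC))
pickle.dump(a,open("a.pkl","wb"))
E
```

```text
22.54 cmd 36.66 adv 32.24 fx [11.33 11.06 11.47] [-10.87   3.71   0.51]
22.93 cmd 37.86 adv 32.25 fx [13.44 13.83 13.24] [-12.59   4.17   1.67]
23.29 cmd 38.86 adv 32.28 fx [16.01 15.69 15.63] [-15.13   3.9    2.37]
15.85 15.69 15.49 16.38 15.32 15.18
```

View pics/m2.png

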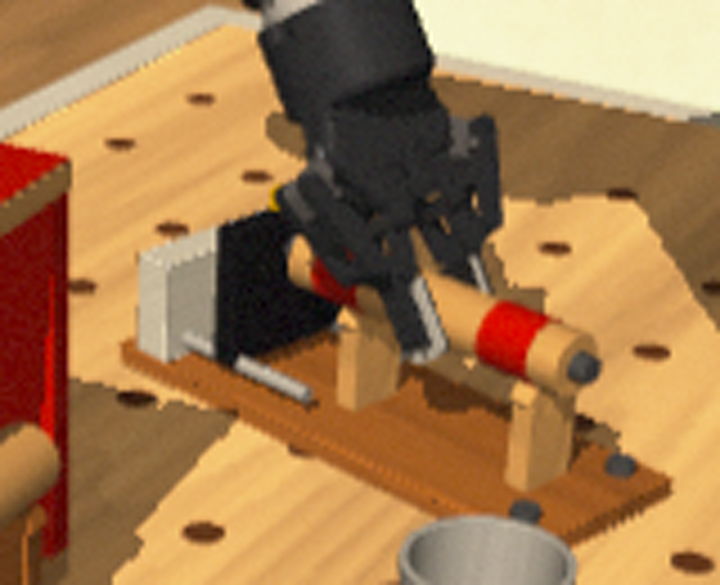

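The press held 15 to 16 N for about 0.9 s with no further advance, so the plate is at its stop. I relax the push, settle the leg and open the gripper.

```bash
python3 - <<'E'
from h import *
from station import r,monitor,optics
jx=np.array([np.cos(JIG[2]),np.sin(JIG[2]),0])
p,f0=pickle.load(open("slide.pkl","rb"))
r.move_straight(p+jx*.0330,vel=.01); r.wait(.1)
s=monitor.sense();print(s["t"],"fx",-(s["force"]-f0)@jx,(s["force"]-f0).round(2),(s["ee_pos"]-p)@jx)
print(r.move_straight(p+jx*.0330+[0,0,-.0012],vel=.01,max_force=4)); r.wait(.1)
s=monitor.sense();print(s["t"],(s["force"]-f0).round(2),(s["ee_pos"]-p)@jx,(s["ee_pos"]-p)[2])
r.open_gripper(); r.wait(.2)
s=monitor.sense();print(s["t"],s["width"],s["force"])
f=optics.grab_frame("wrist");cv2.imwrite("pics/n_wrist.png",f["img"])
f=optics.grab_frame("side");t=f["img"];cv2.imwrite("pics/n2.png",cv2.resize(t[130:260,290:450],None,fx=4.5,fy=4.5,interpolation=cv2.INTER_CUBIC))
E
```

```text
25.075 fx 6.250954509084822 [-5.83  2.37  0.68] 0.03223411806102163
True
25.3833 [ 3.38 -1.08  7.11] 0.03186663546932906 -0.0007784599903439965
26.1583 0.0853149643150727 [0.17333297 0.11973403 0.05805374]
```

View pics/n_wrist.png

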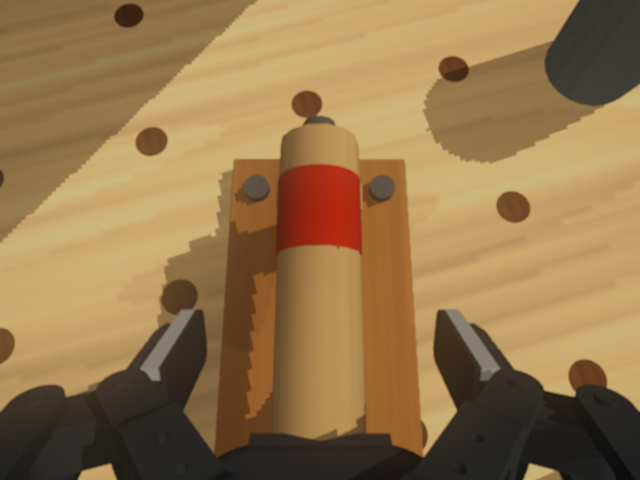

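View pics/n2.png

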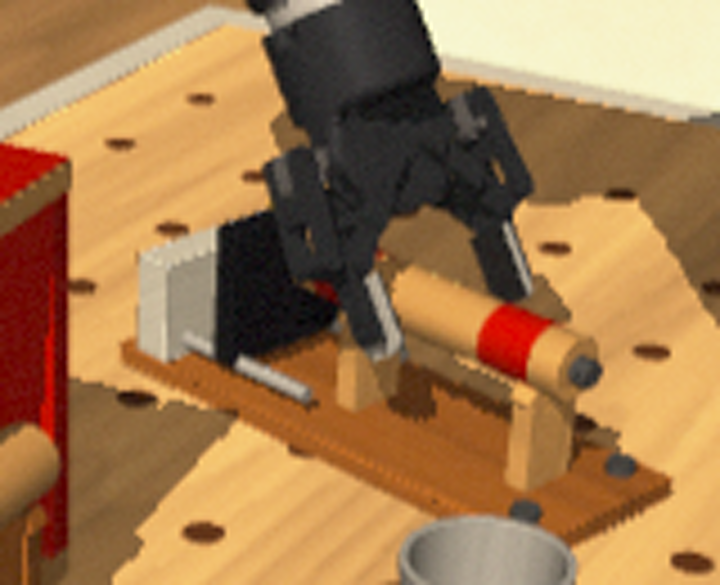

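The leg lies in the saddles along the board: axis at column 318, board centred at column 319. I retract and check.

```bash
python3 - <<'E'
from h import *
from station import r,monitor,optics
s=monitor.sense();p=s["ee_pos"].copy()
print(r.move_straight(p+[0,0,.05],vel=.1,max_force=10))
B=jp(JIG,PH,1,-.02,.30);r.move_straight(B[0],vel=.25)
B=jp(JIG,0,1,-.02,.28);r.move_ptp(*B)
f=optics.grab_frame("wrist");cv2.imwrite("pics/o_wrist.png",f["img"]);pickle.dump(f,open("fo.pkl","wb"))
g=optics.grab_frame("side");cv2.imwrite("pics/o_side.png",g["img"])
s=monitor.sense();print(s["t"],s["force"])
C=(f["mtx"],f["R"],f["t"])
for n,l in {"face home top L":(.097,-.042,.096),"R":(.097,.042,.096),"back home L":(.111,-.042,.096),"rest axis -.083":(-.083,0,.075),"axis+.087":(.087,0,.075)}.items():print(n,proj(C,w(JIG,l)).round(1))
E
```

```text
False
28.55 [-0.310117   -0.32137537 -0.73044246]
face home top L [272.  341.7]
R [366.2 341.7]
back home L [272.5 355.3]
rest axis -.083 [319.1 132. ]
axis+.087 [319.1 320. ]
```

View pics/o_wrist.png

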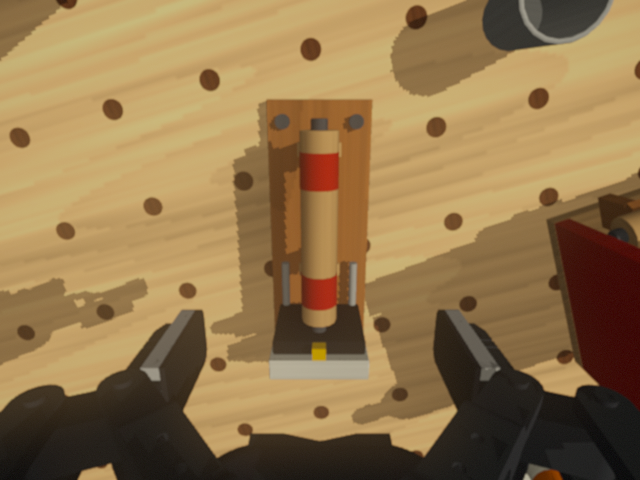

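View pics/o_side.png

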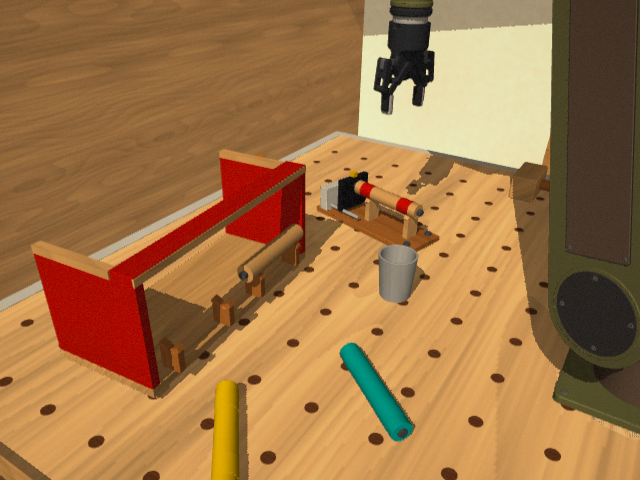

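Leg along the jig at column 319 (predicted 319.1), rows 130 to 325. Its foot is at the plate, and the plate's top back edge is at row ~354 (355.3 predicted for home). Plain leg and cup are unmoved, and the gripper is clear.

```bash
python3 - <<'E'
from station import workorder,monitor
print(workorder.hand_in(),monitor.sense()["t"])
E
```

```text
the job is handed in; nothing more can be done
the job is handed in; nothing more can be done
```

The red-banded leg now lies in both jig saddles with its foot against the black end plate. I handed the job in shortly after 28.6 s on the robot's clock; no verdict came back.

- **Reach:** The first reach stopped 53 mm short on a force limit, probably because the open gripper's outer knuckle met the red rail. I backed off and went in at 37° instead of 48°, with no contact.
- **Move:** I gripped the leg between its saddles, lifted it out in front, and lowered it into the jig until the vertical force rose about 7 N.
- **Press:** The slide stopped advancing at 32.2 mm while the force kept climbing. I held about 15 to 16 N for roughly 0.9 s, then eased off and opened the gripper. A brief trigger at 11 N during the slide sprang back about 1 mm; I brought the plate up again in small steps.
- **Last checks:** In the final wrist picture the leg lines up with the jig's centre line (column 319 against 319.1 predicted). The plate's back edge is within about 1 pixel of its fully home position, and its travel in the side view put the slide at about 24 mm. Those positions come from pictures, good to about 2 mm.
- **Bystanders:** The plain leg and the cup look unmoved in the last picture. The bottle looked unmoved in the top view just before the leg was laid in the jig; I did not check it by picture after that. The gripper was clear of everything.

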